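# Pack the bracket set into its clamshell case

## Task

Swing the lid of the grey case right back until it meets its stop. Then pack the set into the tray of the case: both L-shaped plates and the cover plate must lie flat on the tray floor, lugs up, the cover plate filling the opening that the two Ls leave in the middle. Leave the lid open and the blue tape roll, the label roll and the rubber stamp where they are.

Things in the scene. Friction and masses are not known exactly. Their poses are not given: they have to be found in the camera images.
- case: Low grey clamshell case, fixed. Tray (the base): outside 116 (x) x 164 (y) x 19 mm high, walls 6 mm, inside 104 (x) x 152 (y), floor 5 mm above the table, 14 mm deep. Origin: centre of the underside; its -x side carries the lid's pull tab, its +x side the hinge. The lid is a shell 28 mm deep on the tray's rim (top 47 mm above the table when shut).
- tray_floor (a point): Centre of the tray's inner floor; axes as the case's (x 104 mm across, y 152 mm across). Left of the case, between it and the two L-plates, stands the fixed label printer, its parts up to about 0.2 m high: carry plates over it with their undersides at 0.23 m or more. Right of the case stands the scale (76 mm high); the sealer beyond the L-plates has a raised arm with a knob, up to 0.16 m.
- lid_hinge (a point): Middle of the lid's hinge line, which runs along the case's y axis at the back rim (58 mm in +x from the case's centre, 19.5 mm above the table).
- lid_tab (a point): Centre of the lid's black pull tab (turns with the lid): 38 mm long, 22 mm wide along the hinge direction (pinch across this), 12 mm thick; 20 mm out from the middle of the lid's front wall. With the lid shut it is 136 mm from the hinge line horizontally and 18 mm above it. The tab may pivot between the fingers as the lid swings.
- case_lid (a joint): Lid angle, rad: 0 shut, grows as the lid swings up and back, 2.15 at its stop. The hinge is stiff: the lid stays where it is left; it needs 3 to 8 N at the tab. It starts ajar by up to 0.3.
- long_plate: Larger L-shaped aluminium plate, 10 mm thick, arms 23 wide. Origin: underside, right below its upright lug; z up. Long arm along y, centred on x = 0, y -62 to +82 mm. Short arm at the y = -62 end (y -62 to -39) towards +x, reaching x = +84.5 (whole plate x -11.5 to +84.5). Lug 14 (x) x 14 mm (y), 10 to 36 mm above the underside: grasp it across y. 0.16 kg nominal.
- short_plate: Smaller L-shaped aluminium plate, 10 mm thick, arms 23 wide. Origin: underside, right below its upright lug; z up. Long arm along y, centred on x = 0, y -76 to +42 mm. Short arm at the y = +42 end (y +19 to +42) towards -x, reaching x = -60.5 (whole plate x -60.5 to +11.5). Lug 14 (x) x 14 mm (y), 10 to 36 mm above the underside: grasp it across y. 0.13 kg nominal.
- cover_plate: Rectangular aluminium plate, 47 (x) x 95 mm (y) x 15.5 thick; at both y ends a flange (10.5 to 15.5 mm above the underside) sticks out 11 mm. Packed, it fills the opening framed by the two Ls, each flange over the short arm of one L, so it goes in last. Origin: centre of the underside; z up. Central lug 30 (x) x 14 mm (y), 15.5 to 36 mm above the underside: grasp across y. 0.2 kg nominal.
- tape_roll_blue: Bystander: blue tape roll lying flat, 69 mm across, 19 mm high; origin at the centre of its underside. Leave where it is.
- label_roll: Bystander: white label roll standing on its end face, 69 mm across, 50 mm high; origin at the centre of its underside. Leave where it is.
- rubber_stamp: Bystander: wooden rubber stamp, 29 x 60 x 66 mm high; origin at the centre of its underside. Leave where it is.

How it is judged:
On the way:
1. the lid is swung back to its stop (value of joint case_lid above 2.07 rad), for 0.2 s.
At the end, for the whole second after the job is handed in: The lid is still open within 0.08 rad of its stop; the two L-plates and the cover plate lie inside the tray, released and at rest, level within 0.05 rad, lugs up, undersides within 3 mm of the tray floor, the cover plate within 12 mm of the tray's centre (value of joint case_lid above 2.07 rad and z of long_plate in the frame of tray_floor between -0.003 and 0.003 m and x of long_plate in the frame of tray_floor between -0.05 and 0.05 m and y of long_plate in the frame of tray_floor between -0.07 and 0.07 m and angle between each of long_plate, short_plate, cover_plate's own z axis and vertical below 0.05 rad and linear speed of each of long_plate, short_plate, cover_plate below 0.02 m/s and z of short_plate in the frame of tray_floor between -0.003 and 0.003 m and x of short_plate in the frame of tray_floor between -0.05 and 0.05 m and y of short_plate in the frame of tray_floor between -0.07 and 0.07 m and z of cover_plate in the frame of tray_floor between -0.003 and 0.003 m and x of cover_plate in the frame of tray_floor between -0.05 and 0.05 m and y of cover_plate in the frame of tray_floor between -0.07 and 0.07 m and horizontal distance between cover_plate and tray_floor below 0.012 m); the robot touches nothing.
It fails at once if the blue tape roll, the label roll or the rubber stamp is pushed more than 3 cm from its place (distance of any of tape_roll_blue, label_roll, rubber_stamp from where it was at the start of the episode above 0.03 m).
It also fails if it takes over 72 s, if anything falls off the work surface, if the arm or the gripper's body presses on something with over 40 N, if the wrist force passes 120 N, or if a joint passes its speed limit or range.

## Robot

A 6-joint arm with a two-finger parallel gripper is mounted at the origin on the work surface; the furniture and walls round the work are solid. World frame = base frame: x ahead of the robot, y to its left, z up, the work surface at z = 0. Lengths are in m, angles in rad, forces in N, time in s.
With the tool pointing down it reaches from about 0.35 to 0.975 m from the base axis. Payload 4.9 kg.
Tool frame: the origin (TCP) lies on the front face of the gripper's body, between the roots of the fingers; the fingertips stand ctrl.tip_extent ahead of it and the grasp point (between the pads) lies 54 mm ahead of it (ctrl.tip_extent is the distance from the TCP to the fingertips, in m); z points along the fingers, y is the line along which they close (so a half turn about z gives the same grasp; the last joint's range is limited). The gripper opens to 85 mm and grips with 20 to 120 N. Pads are 22 mm wide; open, the fingers measure 114 mm over their backs; the gripper's body (76 mm by 85 mm) begins 54 mm behind the grasp point. The pads swing forward as they close: fully open they stand 13 mm farther back than shut.
Start: joints at [-1.431, 0.053, 1.613, -0, 1.476, -0.119], TCP at [0.16, -0.604, 0.304] pointing down, gripper open.
Joint ranges: [-3.01, 3.01], [-1.01, 2.22], [0.06, 2.58], [-1.02, 4.17], [0.09, 2.62], [-3.14, 3.14]. Speed limits (rad/s): [2.57, 2.57, 3.14, 3.14, 3.14, 3.14].

## Interface

Orientations are given as a rotation vector (axis times angle).
In Python, from station import ctrl gives the robot as it stands.
- The arm moves only by the tool apply_moves, never from a script. Its argument "rows" is one flat list of numbers, 6 for each row, row after row: the shift along the tool's x, y, z normalised to -1 to 1, where 1 is 0.6 m, then the turn, a rotation vector about the tool's x, y, z normalised to -1 to 1, where 1 is 90 degrees. A call has 1 to 20 rows; each row is the pose to reach, as a shift and turn from the pose commanded when the call began, along the tool's axes at that moment; what a row does not reach only later rows make up. A row lasts 1/10 s, in which the tool goes at most 50 mm and 8.59 degrees, less where a joint would pass 70% of its speed; a pose out of reach is approached as far as the arm can. A call with a number of a shift or a turn outside -1 to 1 is refused whole. A call with a gripper value outside its range is refused whole. "grip" is the opening, from 0 (shut) to 1 (fully open), set as the call begins (left out, the last holds). The fingers move at their own pace and stop on an object; "grip_force" is the grip in N (left out, the last holds). Time passes only in rows, so rows that repeat a pose let the fingers close. It gives the time, the measured TCP pose, the force, the opening and the grip force at its end, in the units of the state.
- ctrl.get_obs(): the state, without advancing time (a new reading comes with each control period).
- ctrl.get_image(name): name is "scene" or "top"; returns (picture, depth): 420x560x3 uint8, blue, green, red; 420x560 float32, m along the optical axis (not along the pixel's ray), 0 where there is no reading.
- ctrl.camera_model(name): a dict with "mtx" (3x3 intrinsics, pixels), "k1" (the pictures are not rectified: a ray, as slopes to the right and down, at radius r is drawn at 1 + k1 r^2 times it, then the intrinsics apply), "R" (3x3) and "t" (3): a world point X has camera coordinates R X + t. Camera axes: x right, y down, z forward; pixel columns grow to the right and rows downward; lengths in m; the calibration is good to about 2 mm. A picture is of the moment at which its call begins. camera_model takes no time and is no camera call.
- ctrl.finish_job(): hands the job in; it is judged then, once.
The state is a dict: "t": time; "q": joint angles; "dq": joint speeds; "effort": joint torques, N m; "tool_pos": TCP position; "tool_rot": TCP orientation; "contact_force": force on the tool from outside, world axes, zero at the start; "wrist_torque": the same for the moment, N m; "opening": finger opening in m; "grip_force": force on a finger pad.
Only numpy, scipy, OpenCV 4.12 (cv2) and the standard library are available. Lean on these libraries where they do the work, as an engineer would, in place of code of your own. Each camera call takes 0.05 s, during which the arm holds its last target. There are 200 camera calls.

## Working session

There is one attempt and no reset: what is moved stays moved. The work goes in short steps, Python scripts to look and compute and a tool call to move; the robot and the scene stay as the last step left them, time stands still between calls to the robot, and variables do not carry over. Pictures are saved under pics/ and viewed, at most 10 in all, crops included, and the job is handed in when it is done.

Besides the shell and the picture viewer there is one more tool, called after "Call:" as name(argument=value, ...) on one line, values as JSON. apply_moves: Moves the arm, as the interface text tells. Its arguments: {"type":"object","properties":{"rows":{"type":"array","items":{"type":"number"}},"grip":{"type":"number"},"grip_force":{"type":"number"}},"required":["rows"]}

```bash
ls; mkdir -p pics
cat > h.py <<'E'
import numpy as np, cv2
from scipy.spatial.transform import Rotation as Rn
from station import ctrl
def cloud(name):
    im,d=ctrl.get_image(name); m=ctrl.camera_model(name)
    K=np.array(m["mtx"]);R=np.array(m["R"]);t=np.array(m["t"]);k=m["k1"]
    v,u=np.mgrid[:420,:560]
    pts=np.stack([u,v],-1).reshape(-1,1,2).astype(float)
    p=cv2.undistortPoints(pts,K,np.array([k,0,0,0,0.])).reshape(420,560,2)
    c=np.dstack([p*d[...,None],d])
    W=(c-t)@R
    W[d==0]=np.nan
    return im,W
E
python3 - <<'E'
from h import *
print(ctrl.get_obs(),ctrl.tip_extent)
for n in("scene","top"):
    im,W=cloud(n); cv2.imwrite(f"pics/{n}0.png",im); np.save(f"{n}0.npy",W)
    m=ctrl.camera_model(n); print(n,-np.array(m["R"]).T@m["t"],m["k1"])
E
```

```text
pics
{'t': 0.0, 'q': array([-1.43101073e+00,  5.33742437e-02,  1.61426856e+00, -1.50619529e-05,
        1.47598807e+00, -1.19021072e-01]), 'dq': array([-0.00124362,  0.00032172,  0.00290531,  0.00108111, -0.00104361,
        0.00032604]), 'effort': array([-5.10326718e-04, -3.93686235e+01, -3.70174706e+01, -1.32787613e-04,
        7.07163315e-03, -8.78180089e-06]), 'tool_pos': array([ 0.15987424, -0.603728  ,  0.30266728]), 'tool_rot': array([-3.11330480e+00, -4.05138194e-01,  5.67521676e-05]), 'contact_force': array([-0.25677725,  0.39984285, -0.22735859]), 'wrist_torque': array([0.02445504, 0.00478748, 0.05156236]), 'grip_force': 0.0, 'opening': 0.08544761866787813} 0.0726
scene [-0.19467809  0.46143968  0.84207168] -0.05610371470142175
top [0.31322973 0.05726764 1.21983103] -0.05082300751616715
```

View pics/scene0.png

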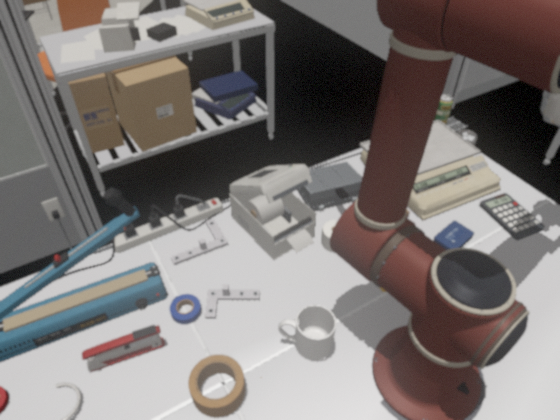

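View pics/top0.png

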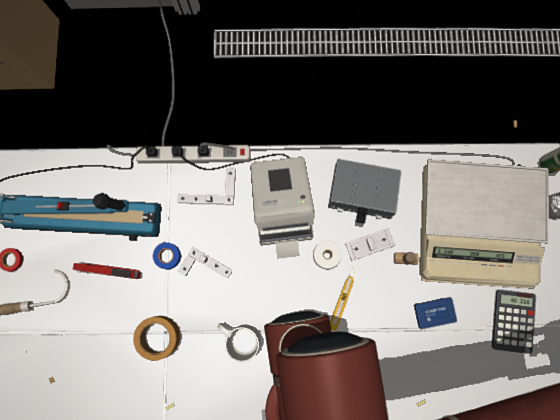

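The top view shows the case at (365,188) with its tab at (361,217), the cover plate at (370,245), the two L-plates at (210,190) and (205,262), the label roll at (327,254), the stamp at (405,258) and the blue tape at (166,255). Next I'll zoom in and measure heights.

Run:
```python
from h import *
im=cv2.imread("pics/top0.png"); 
c=im[150:290,165:425]; cv2.imwrite("pics/crop0.png",cv2.resize(c,None,fx=3,fy=3,interpolation=cv2.INTER_CUBIC))
W=np.load("top0.npy")
print(np.nanmedian(W[300:325,180:260,2]))
def box(name,u0,u1,v0,v1,z0,z1):
    P=W[v0:v1,u0:u1].reshape(-1,3); s=(P[:,2]>z0)&(P[:,2]<z1); P=P[s]
    r=cv2.minAreaRect((P[:,:2]*1000).astype(np.float32))
    print(name,s.sum(),P.mean(0).round(4),np.round(r[0],1),np.round(r[1],1),round(r[2],1), 'z',np.percentile(P[:,2],[5,50,95]).round(4))
box("A plate",176,240,160,210,.005,.02)
box("A lug",176,240,160,210,.026,.05)
box("B plate",176,240,240,285,.005,.02)
box("B lug",182,240,240,285,.026,.05)
box("cover",342,398,225,268,.007,.02)
box("coverlug",342,398,225,268,.028,.05)
box("lid",325,405,155,222,.03,.2)
for u in (345,360,375):
    print([W[v,u].round(3).tolist() for v in range(160,228,8)])
print([ (v,W[v,360].round(3).tolist()) for v in range(196,228,2)])
box("printer",245,318,150,262,.06,.4)
box("label",310,345,235,272,.04,.07)
box("stamp",392,420,245,268,.02,.1)
```

```text
-0.0008298297099456112
A plate 886 [0.5567 0.2371 0.0098] [563.7 251.8] [125.9 165.2] 1.2 z [0.0056 0.0095 0.015 ]
A lug 53 [0.5543 0.2583 0.0364] [581.5 266.6] [132.9  46.6] 33.7 z [0.028  0.0359 0.0444]
B plate 622 [0.3632 0.2659 0.0099] [365.5 252.8] [155.4 108.4] 89.4 z [0.0059 0.0096 0.0157]
B lug 36 [0.3729 0.2589 0.0352] [372.5 259.1] [13.2 14.2] 56.6 z [0.0294 0.0354 0.0401]
cover 812 [ 0.403  -0.1639  0.015 ] [ 385.4 -167. ] [ 88.7 118.6] 17.5 z [0.011  0.0151 0.0186]
coverlug 70 [ 0.4051 -0.1607  0.0345] [ 405.1 -161.2] [29.1 14. ] 18.0 z [0.0305 0.0346 0.0381]
lid 3161 [ 0.5404 -0.1462  0.0565] [ 530.  -145.9] [165.1 153.3] 78.9 z [0.0462 0.0568 0.066 ]
[[0.614, -0.1, 0.048], [0.593, -0.099, 0.05], [0.571, -0.097, 0.057], [0.549, -0.096, 0.062], [0.529, -0.095, 0.063], [0.509, -0.094, 0.066], [0.496, -0.1, 0.017], [0.479, -0.102, -0.004], [0.458, -0.101, -0.003]]
[[0.626, -0.145, -0.001], [0.593, -0.137, 0.048], [0.57, -0.135, 0.056], [0.55, -0.134, 0.054], [0.528, -0.132, 0.064], [0.508, -0.131, 0.066], [0.489, -0.13, 0.064], [0.469, -0.129, 0.066], [0.457, -0.139, 0.001]
[... 285 characters left out ...]
.508, -0.131, 0.066]), (202, [0.503, -0.131, 0.065]), (204, [0.498, -0.131, 0.065]), (206, [0.494, -0.131, 0.061]), (208, [0.489, -0.13, 0.064]), (210, [0.484, -0.13, 0.064]), (212, [0.479, -0.13, 0.063]), (214, [0.474, -0.13, 0.064]), (216, [0.469, -0.129, 0.066]), (218, [0.464, -0.129, 0.068]), (220, [0.459, -0.129, 0.068]), (222, [0.454, -0.129, 0.064]), (224, [0.457, -0.139, 0.001]), (226, [0.451, -0.139, 0.002])]
printer 4399 [0.5008 0.0606 0.1673] [496.   59.9] [215.3 132.1] 6.1 z [0.0671 0.1792 0.2105]
label 584 [ 0.3797 -0.0484  0.0496] [381.5 -40. ] [85.9 67.3] 74.8 z [0.0454 0.0496 0.0534]
stamp 139 [ 0.3667 -0.2489  0.0521] [ 366.6 -252.4] [64.1 28.5] 74.1 z [0.0208 0.0606 0.067 ]
```

View pics/crop0.png

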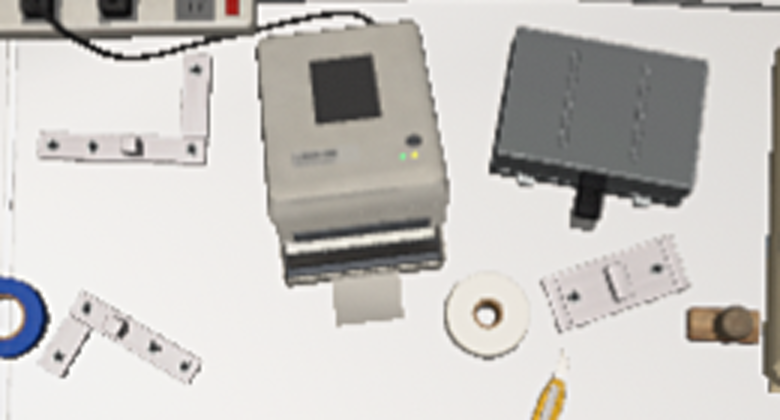

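Plate A is the long plate at a yaw of about 0. Plate B is the short plate at about -30°. The cover and case are yawed too, with the stamp at crop (725,325) and the label roll at (487,315). Next I'll fit the known outlines.

```bash
cat >> h.py <<'E'
from scipy.optimize import minimize
LONG=np.array([[-11.5,-62],[84.5,-62],[84.5,-39],[11.5,-39],[11.5,82],[-11.5,82]])/1e3
SHORT=np.array([[11.5,-76],[11.5,42],[-60.5,42],[-60.5,19],[-11.5,19],[-11.5,-76]])/1e3
def rect(a,b): return np.array([[-a,-b],[a,-b],[a,b],[-a,b]])/2
COVER=rect(.047,.117)
def fit(W,poly,x0,win,zlo,zhi=9):
    x0=np.array(x0,float)
    P=W.reshape(-1,3); P=P[np.all(np.abs(P[:,:2]-x0[:2])<win,axis=1)]
    L=((P[:,2]>zlo)&(P[:,2]<zhi)).astype(float)
    ct=(poly*1e5).astype(np.float32).reshape(-1,1,2)
    def f(p):
        c,s=np.cos(p[2]),np.sin(p[2]); q=(P[:,:2]-p[:2])@np.array([[c,-s],[s,c]])
        sd=np.array([cv2.pointPolygonTest(ct,(float(a*1e5),float(b*1e5)),True) for a,b in q])/1e5
        return np.sum((L-1/(1+np.exp(-np.clip(sd/.001,-30,30))))**2)
    r=minimize(f,x0,method="Nelder-Mead",options=dict(initial_simplex=x0+np.array([[0,0,0],[.01,0,0],[0,.01,0],[0,0,.15]]),xatol=1e-4,fatol=1e-2))
    return r.x,r.fun,L.sum()
E
python3 - <<'E'
from h import *
W=np.load("top0.npy")
print("long",fit(W,LONG,[.554,.255,0],.11,.005))
print("short",fit(W,SHORT,[.373,.259,-.5],.085,.005))
print("cover",fit(W,COVER,[.404,-.161,.3],.075,.006))
# lid: rows
P=W[150:225,320:412].reshape(-1,3); P=P[P[:,2]>.03]
for th in(-.2,-.18,-.16,-.14): 
    pass
c=(P-[.54,-.146,0])[:,:2]
best=None
for a in np.radians(np.arange(-16,-2,.5)):
    q=c@np.array([[np.cos(a),-np.sin(a)],[np.sin(a),np.cos(a)]])
    e=np.percentile(q[:,1],[.5,99.5]); 
    b=(np.ptp(e),np.degrees(a),e,np.percentile(q[:,0],[0,1,5,50,99.5]))
    if best is None or b[0]<best[0]: best=b
print(best)
# yaw by slope: fit plane z to lid top
q=P[P[:,2]>.045]; A=np.c_[q[:,:2],np.ones(len(q))]; s=np.linalg.lstsq(A,q[:,2],rcond=None)[0]; print("plane grad",s, "yaw",np.degrees(np.arctan2(-s[1],-s[0])),np.hypot(*s[:2]))
# front tab pts: dark
im=cv2.imread("pics/top0.png"); m=(im.max(2)<45); m[:200]=0; m[230:]=0; m[:,:340]=0; m[:,385:]=0
t=W[m]; t=t[t[:,2]>.04]; print("tab",len(t),t.mean(0),t.min(0),t.max(0))
E
```

```text
long (array([ 0.52660575,  0.24747458, -0.03971098]), np.float64(1614.1063049376958), np.float64(2309.0))
short (array([ 0.37321642,  0.26024865, -0.53799017]), np.float64(255.08845950948051), np.float64(804.0))
cover (array([ 0.40533559, -0.16179839,  0.32033354]), np.float64(306.5801677495676), np.float64(1145.0))
(np.float64(0.1619109841232725), np.float64(-10.0), array([-0.0816424 ,  0.08026858]), array([-0.08734035, -0.07925911, -0.0519883 , -0.00011928,  0.0656748 ]))
plane grad [-0.13000158  0.02480005  0.13078162] yaw -10.800391057389504 0.13234596505895424
tab 124 [ 0.47283595 -0.13301301  0.06418319] [ 0.45387213 -0.15145356  0.04128022] [ 0.49196651 -0.12159986  0.07088855]
```

```bash
cat >> h.py <<'E'
import json,os
D=np.diag([1.,-1,-1])
def plan(wps,commit=True,dec=3):
    """wps: (x,y,z of TCP, yaw deg, rows, mode 'i' interpolate / 'h' hold)"""
    c=json.load(open("cmd.json")) if os.path.exists("cmd.json") else dict(p=[.16,-.604,.304],yaw=float(np.degrees(2*np.arctan2(.405138,3.113305))))
    p0=np.array(c["p"]);y0=c["yaw"]; R0=Rn.from_euler("z",y0,degrees=True).as_matrix()@D
    p,y=p0,y0; rows=[]
    for x_,y_,z_,w,n,mode in wps:
        tp=np.array([x_,y_,z_]); 
        for k in range(1,n+1):
            f=k/n if mode=='i' else 1
            q=p+(tp-p)*f; yy=y+(w-y)*f
            s=R0.T@(q-p0)/.6
            rows.append(np.round([*s,0,0,-(yy-y0)/90],dec)+0.)
        p,y=tp,w
    assert len(rows)<=20 and np.abs(rows).max()<=1,(len(rows),np.abs(rows).max())
    print(len(rows),"rows:",",".join(f"{v:g}" for v in np.ravel(rows)))
    r=rows[-1]
    if commit: json.dump(dict(p=(p0+R0@(r[:3]*.6)).tolist(),yaw=float(y0-r[5]*90)),open("cmd.json","w"))
E
python3 - <<'E'
from h import *
W=np.load("top0.npy").copy(); W[(W[...,2]>.05)|(W[...,1]<.155)|(W[...,0]>.655)]=np.nan
print("long",fit(W,LONG,[.554,.255,0],.11,.005))
plan([(.465,-.1335,.2,-10,17,'h')])
E
```

```text
long (array([ 0.52660403,  0.24746897, -0.03973297]), np.float64(1149.106430098784), np.float64(1844.0))
17 rows: 0.692,-0.628,0.173,0,0,0.276,0.692,-0.628,0.173,0,0,0.276,0.692,-0.628,0.173,0,0,0.276,0.692,-0.628,0.173,0,0,0.276,0.692,-0.628,0.173,0,0,0.276,0.692,-0.628,0.173,0,0,0.276,0.692,-0.628,0.173,0,0,0.276,0.692,-0.628,0.173,0,0,0.276,0.692,-0.628,0.173,0,0,0.276,0.692,-0.628,0.173,0,0,0.276,0.692,-0.628,0.173,0,0,0.276,0.692,-0.628,0.173,0,0,0.276,0.692,-0.628,0.173,0,0,0.276,0.692,-0.628,0.173,0,0,0.276,0.692,-0.628,0.173,0,0,0.276,0.692,-0.628,0.173,0,0,0.276,0.692,-0.628,0.173,0,0,0.276
```

Call:
apply_moves(rows=[0.692,-0.628,0.173,0,0,0.276,0.692,-0.628,0.173,0,0,0.276,0.692,-0.628,0.173,0,0,0.276,0.692,-0.628,0.173,0,0,0.276,0.692,-0.628,0.173,0,0,0.276,0.692,-0.628,0.173,0,0,0.276,0.692,-0.628,0.173,0,0,0.276,0.692,-0.628,0.173,0,0,0.276,0.692,-0.628,0.173,0,0,0.276,0.692,-0.628,0.173,0,0,0.276,0.692,-0.628,0.173,0,0,0.276,0.692,-0.628,0.173,0,0,0.276,0.692,-0.628,0.173,0,0,0.276,0.692,-0.628,0.173,0,0,0.276,0.692,-0.628,0.173,0,0,0.276,0.692,-0.628,0.173,0,0,0.276,0.692,-0.628,0.173,0,0,0.276], grip=1)

```text
t: 1.8
tool_pos: [0.4646, -0.1346, 0.2004]
tool_rot: [3.129, -0.277, 0.001]
contact_force: [0.9, -0.8, 0.3]
opening: 0.0854
grip_force: 0.0
```

Call:
apply_moves(rows=[0,0,0.05,0,0,0,0,0,0.1,0,0,0,0,0,0.143,0,0,0,0,0,0.143,0,0,0])

```text
t: 2.2
tool_pos: [0.4621, -0.133, 0.1105]
tool_rot: [-3.127, 0.276, 0.012]
contact_force: [-1.6, 0.2, -1.8]
opening: 0.0852
grip_force: 0.0
```

Call:
apply_moves(rows=[0,0,0,0,0,0,0,0,0,0,0,0,0,0,0,0,0,0,0,0,0,0,0,0,0,0,0,0,0,0,0,0,0,0,0,0,0,0,0,0,0,0], grip=0, grip_force=40)

```text
t: 2.9
tool_pos: [0.4653, -0.1339, 0.1148]
tool_rot: [3.129, -0.275, 0.002]
contact_force: [0.9, -0.9, 0.5]
opening: 0.0213
grip_force: 42.1
```

Run:
```python
from h import *
json.dump(dict(p=[.465,-.1335,.2-.143*.6],yaw=-10.),open("cmd.json","w"))
a=np.radians(-10); ex=np.array([np.cos(a),np.sin(a)])
print(ctrl.get_obs()["opening"],ctrl.get_obs()["contact_force"])
# arc relative to start, hinge rel: start angle from heights
r=.1441; z0=.0600; 
a0=np.arcsin((z0-.0195)/r); p0=np.array([.465,-.1335]); h=p0+ex*r*np.cos(a0); print("hinge",h,"th0",a0-.1252)
w=[]
for b in np.linspace(a0,2.275,20)[1:]:
    q=h-ex*r*np.cos(b); w.append((*q,.0195+r*np.sin(b)+.054,-10,1,'i'))
plan(w)
```

```text
0.021266155133992878 [ 0.90530514 -0.90871378  0.48490362]
hinge [ 0.60119062 -0.15751408] th0 0.15969305955077515
19 rows: 0.008,0,-0.023,0,0,0,0.019,0,-0.046,0,0,0,0.032,0,-0.068,0,0,0,0.047,0,-0.088,0,0,0,0.065,0,-0.106,0,0,0,0.084,0,-0.122,0,0,0,0.104,0,-0.137,0,0,0,0.126,0,-0.149,0,0,0,0.15,0,-0.158,0,0,0,0.174,0,-0.166,0,0,0,0.198,0,-0.17,0,0,0,0.224,0,-0.172,0,0,0,0.249,0,-0.172,0,0,0,0.274,0,-0.168,0,0,0,0.298,0,-0.163,0,0,0,0.322,0,-0.154,0,0,0,0.345,0,-0.144,0,0,0,0.366,0,-0.13,0,0,0,0.386,0,-0.115,0,0,0
```

Call:
apply_moves(rows=[0.008,0,-0.023,0,0,0,0.019,0,-0.046,0,0,0,0.032,0,-0.068,0,0,0,0.047,0,-0.088,0,0,0,0.065,0,-0.106,0,0,0,0.084,0,-0.122,0,0,0,0.104,0,-0.137,0,0,0,0.126,0,-0.149,0,0,0,0.15,0,-0.158,0,0,0,0.174,0,-0.166,0,0,0,0.198,0,-0.17,0,0,0,0.224,0,-0.172,0,0,0,0.249,0,-0.172,0,0,0,0.274,0,-0.168,0,0,0,0.298,0,-0.163,0,0,0,0.322,0,-0.154,0,0,0,0.345,0,-0.144,0,0,0,0.366,0,-0.13,0,0,0,0.386,0,-0.115,0,0,0,0.388,0,-0.113,0,0,0])

```text
t: 4.9
tool_pos: [0.6954, -0.1789, 0.1839]
tool_rot: [3.121, -0.273, 0.002]
contact_force: [-3.5, -14.9, 3.5]
opening: 0.0212
grip_force: 39.5
```

Run:
```python
from h import *
o=ctrl.get_obs(); print(o["opening"],o["contact_force"],o["tool_pos"])
im,W=cloud("scene"); cv2.imwrite("pics/scene1.png",im); np.save("scene1.npy",W)
im,W=cloud("top"); np.save("top1.npy",W); cv2.imwrite("pics/top1.png",im);cv2.imwrite("pics/crop1.png",cv2.resize(im[120:280,300:440],None,fx=3.7,fy=3.7,interpolation=cv2.INTER_CUBIC))
```

```text
0.021163177726891375 [ -3.52980851 -14.89367253   3.50448158] [ 0.69539852 -0.17888968  0.1839069 ]
```

View pics/crop1.png

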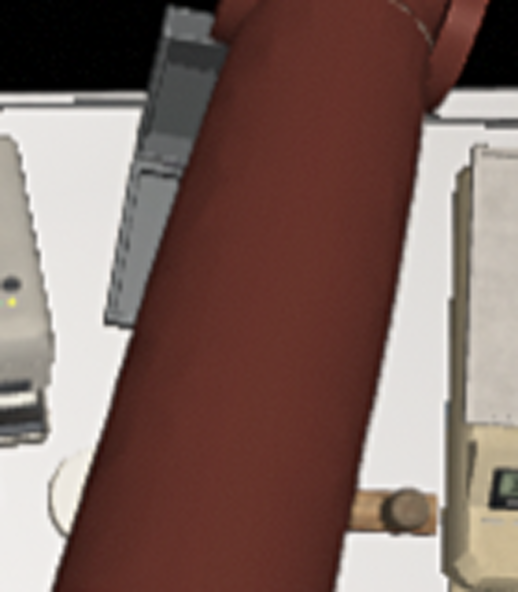

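The lid is swung back: its inner shell shows at (190,80) and the tray rim at (150,240), with the arm hiding the rest. I'll push slightly further to confirm the stop.

Call:
apply_moves(rows=[0.005,0,0.005,0,0,0,0.01,0,0.009,0,0,0,0.01,0,0.009,0,0,0,0.01,0,0.009,0,0,0])

```text
t: 5.4
tool_pos: [0.7007, -0.1799, 0.1793]
tool_rot: [3.121, -0.274, 0.003]
contact_force: [-2.5, -15.6, 1.4]
opening: 0.0208
grip_force: 39.7
```

Call:
apply_moves(rows=[0.005,0,0.005,0,0,0,0.01,0,0.01,0,0,0,0.01,0,0.01,0,0,0,0.01,0,0.01,0,0,0])

```text
t: 5.8
tool_pos: [0.7041, -0.1806, 0.1767]
tool_rot: [3.121, -0.273, -0.012]
contact_force: [-23.7, -10.5, 19.9]
opening: 0.0209
grip_force: 38.0
```

Call:
apply_moves(rows=[-0.004,0,-0.004,0,0,0,-0.004,0,-0.004,0,0,0,-0.004,0,-0.004,0,0,0,-0.004,0,-0.004,0,0,0,-0.004,0,-0.004,0,0,0], grip=1)

```text
t: 6.3
tool_pos: [0.7037, -0.1752, 0.1725]
tool_rot: [-3.129, 0.273, 0.001]
contact_force: [0.5, -0.4, 0.6]
opening: 0.0854
grip_force: 0.0
```

Run:
```python
from h import *
json.dump(dict(p=[.7061-.0024,-.176,.1706+.0024],yaw=-10.),open("cmd.json","w"))
W=np.load("top0.npy"); 
V=W[158:212,174:242]
m=V[...,2]
for r in (m[::2,::2]*1000): print(" ".join("%3.0f"%x for x in r))
print(ctrl.get_obs()["opening"])
plan([(.70,-.176,.36,-10,6,'i'),(.55,.255,.36,0,13,'h')])
```

```text
30  28  25  29  80  73  25  24  21  25  22  29  26  26  27  27  25  27  25  27  24  28  26  27  22  32  24  24  27  26  26  22  22  24
 23  25  26  25  25  73  68  25  22  22  19  23  25  22  22  21  24  21  15  16  17  13  17  16  13  16  13  13  11  13  15  13  16  10
  7  14   7  15  14  11  68  65  62   7  14  11   6  13   8   7   4   1  -2  -2  -3  -5   1  -1   5  -6  -1  -1  -0   2   5   3   7   4
 -1  -0   7  -7   4  -6  -4  -2  56  57  50  -2   2  -4  -0  -0  -2   4  -3  -0   0   2  -0  -1   2  -1   2   6   7   7   6   1   2   2
 -5  -4   0   0   1  -3   1  -3  -4   3  42  41  33  28  -2  -1   1   3  -0  -1   0  -1   2   8   2   1   5   2  -1  -5   4   0  -0  -4
  1   3   2  -3  -3   0   5  -2   1   1  -1  -0  -3  23  20  15   7  11  -0   1   2   2  -2  -3  -3  -1   9  11   7   8  11   3   1  -1
 -1  -3  -1  -2  -4  -2  -3  -3   1  -3  -0  -2  -6  -2  -2  -1  -1  -3  -3  -4  -3   0  -2   2  -2   2   9  12  16   8  10  -3   2  -0
 -1   2   3  -2  -1  -3   2  -2  -3   3   3   1  -1  -0   5  -2  -1   1   2  -1  -0  -1   3  -1   0   4  10  10  11   9   9  -0  -4  -1
 -1  -1  -6  
[... 2462 characters left out ...]
   4   0  -2   3  -1  -1   1   0   1   0   1  -5  -1   1   1   4  -0   3  -0  -1   1  -3  -1   1  -6   6  -0
0.08535768304278966
19 rows: -0.001,0,-0.052,0,0,0,-0.002,0,-0.104,0,0,0,-0.003,0.001,-0.156,0,0,0,-0.004,0.001,-0.208,0,0,0,-0.005,0.001,-0.26,0,0,0,-0.006,0.001,-0.312,0,0,0,-0.377,-0.663,-0.312,0,0,-0.111,-0.377,-0.663,-0.312,0,0,-0.111,-0.377,-0.663,-0.312,0,0,-0.111,-0.377,-0.663,-0.312,0,0,-0.111,-0.377,-0.663,-0.312,0,0,-0.111,-0.377,-0.663,-0.312,0,0,-0.111,-0.377,-0.663,-0.312,0,0,-0.111,-0.377,-0.663,-0.312,0,0,-0.111,-0.377,-0.663,-0.312,0,0,-0.111,-0.377,-0.663,-0.312,0,0,-0.111,-0.377,-0.663,-0.312,0,0,-0.111,-0.377,-0.663,-0.312,0,0,-0.111,-0.377,-0.663,-0.312,0,0,-0.111
```

Call:
apply_moves(rows=[-0.001,0,-0.052,0,0,0,-0.002,0,-0.104,0,0,0,-0.003,0.001,-0.156,0,0,0,-0.004,0.001,-0.208,0,0,0,-0.005,0.001,-0.26,0,0,0,-0.006,0.001,-0.312,0,0,0,-0.377,-0.663,-0.312,0,0,-0.111,-0.377,-0.663,-0.312,0,0,-0.111,-0.377,-0.663,-0.312,0,0,-0.111,-0.377,-0.663,-0.312,0,0,-0.111,-0.377,-0.663,-0.312,0,0,-0.111,-0.377,-0.663,-0.312,0,0,-0.111,-0.377,-0.663,-0.312,0,0,-0.111,-0.377,-0.663,-0.312,0,0,-0.111,-0.377,-0.663,-0.312,0,0,-0.111,-0.377,-0.663,-0.312,0,0,-0.111,-0.377,-0.663,-0.312,0,0,-0.111,-0.377,-0.663,-0.312,0,0,-0.111,-0.377,-0.663,-0.312,0,0,-0.111])

```text
t: 8.2
tool_pos: [0.5506, 0.254, 0.3602]
tool_rot: [3.141, -0.004, -0.0]
contact_force: [-0.6, 0.1, 0.1]
opening: 0.0857
grip_force: 0.0
```

Run:
```python
from h import *
print(ctrl.get_obs()["tool_pos"],ctrl.get_obs()["q"])
W=np.full((420,560,3),np.nan); W0=np.load("top0.npy"); W[168:212,174:242]=W0[168:212,174:242]
W[W[...,2]>.06]=np.nan; W[168:185,174:215]=np.nan
print("long",fit(W,LONG,[.554,.256,0],.12,.005))
im,T=cloud("top"); np.save("top2.npy",T); cv2.imwrite("pics/top2.png",im)
cv2.imwrite("pics/crop2.png",cv2.resize(im[120:290,300:440],None,fx=3.5,fy=3.5,interpolation=cv2.INTER_CUBIC))
# tray region heights
m=T[160:225:3,322:405:3,2]*1000
for r in m: print(" ".join("%3.0f"%x for x in r))
```

```text
[0.55062499 0.25397493 0.36015845] [ 3.09591728e-01 -1.82441797e-02  1.59161620e+00 -2.82002171e-04
  1.56844734e+00  1.88265690e+00]
long (array([ 0.57392128,  0.24795119, -0.18431334]), np.float64(683.8464603536138), np.float64(757.0))
  1  -1   1  -1  -1  23  20  23  18  20  14  15  13  10   9  13  12  13  14  18  15  23  17  22  25  27  40  59
 -0   1  -4   1   3  20  16   2  17  22  17  22  17  16  16  14  12  17   8   7  10  16  11  17  18  22  43  -1
 -1   4   3  -1   3  22   9  14  19  17  16  24   3  -1  21  22  20  18  15  15  18  14   9   9   9  11  38  -5
 -1  -4  -2  -1  -0   7   5   6   6  10   7   6  10  15  15  16  20  21   4  18  21  18  16  22  14  20   2  -1
 -1  -1  -1  -2  19   4   2   6   4   0   3   8   3   2   4   4   5   9  12  15  20  21  16  23  20  20  -1   3
  1  -4  -1   0  17   3   5   4   8   7   3   9   5   6   4   3   2   6   7   7   3  -0  18  21  13  22   1  -2
 -1  -5  -1  -0  18   4   0   4   4  -0   3   6   5   4   7   4   5   3   9   3   4   5   4   4   4  17  -2   0
  2  -2  -3   4  21   1   7   6   5   5   5   2   2   2   6   9   6   7   4   
[... 901 characters left out ...]
   5   3  10  -1   1   1   0
 -2  -1   0   2   3   6  20  13  15  15  14   6   6   8   5   6   0   8   5   5   3   7   2  18   3   0  -2   4
  0  -2  -1  -4   0  -3  -1  -1  -1  -4   2  11  21  20  20  17   3   5   3   3   6   5   7  20   1   0  -1   2
  1  -4  -5  -3   0  -3  -1  -2  -1   0  -2   2 nan  -1   2  -4   4  18  20  16  17  13   5  20   2  -3  -3   2
 -2  -0   3  -2  -0  -2  -1  -1  -2   1   0   3   0   1   0  -1  -1  -0  11 nan   1   4  16  22  -1   2   2  -2
  1  -2   2  -3  -0  -1   1   1   2  -3   1  -1  -1  -1   1  -2  -5   1   1   0  -1   3   0   3   1   0   2   1
  3  -1   5  -4  -0  -4   1  -2  -4   1   3  -2  -1   3   1   0  -2  -0  -1  -2  -4   0   3  -4   3   2   2  -4
```

View pics/crop2.png

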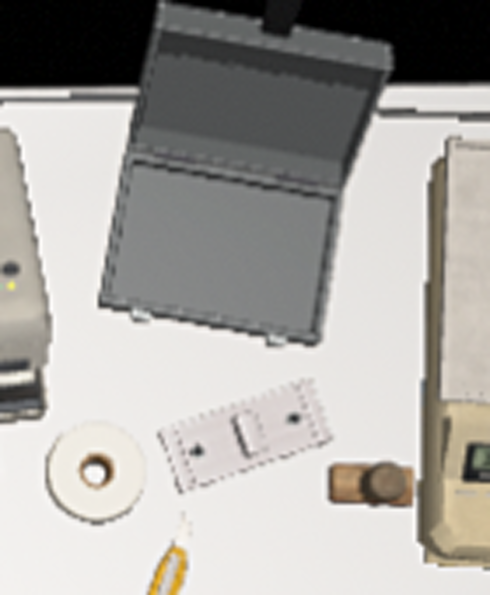

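Lid fully open, inner shell at crop (265,90). The tray is clear, with front rim corners near (100,303) and (320,342). Next I'll fit model silhouettes in image space to get precise poses.

```bash
cat >> h.py <<'E'
def sil(name,poly,h0,h1,pose,S=4):
    m=ctrl.camera_model(name); K=np.array(m["mtx"]);R=np.array(m["R"]);t=np.array(m["t"])
    c,s=np.cos(pose[2]),np.sin(pose[2]); xy=poly@np.array([[c,s],[-s,c]])+pose[:2]
    P=[cv2.projectPoints(np.c_[xy,np.full(len(xy),z)],cv2.Rodrigues(R)[0],t,K,np.array([m["k1"],0,0,0,0.]))[0][:,0] for z in (h0,h1)]
    im=np.zeros((420*S,560*S),np.uint8)
    f=lambda q: np.round(((q+.5)*S-.5)*16).astype(np.int32)
    n=len(xy)
    for q in P+[np.array([P[0][i],P[0][(i+1)%n],P[1][(i+1)%n],P[1][i]]) for i in range(n)]: cv2.fillPoly(im,[f(q)],255,shift=4)
    return cv2.resize(im,(560,420),interpolation=cv2.INTER_AREA)/255.
def fits(name,L,valid,poly,h0,h1,x0):
    x0=np.array(x0,float)
    f=lambda p: np.sum((sil(name,poly,h0,h1,p)-L)[valid]**2)
    r=minimize(f,x0,method="Nelder-Mead",options=dict(initial_simplex=x0+np.array([[0,0,0],[.006,0,0],[0,.006,0],[0,0,.08]]),xatol=1e-4,fatol=.05,maxfev=150))
    return r.x.round(4),round(r.fun,1),L[valid].sum()
E
python3 - <<'E'
from h import *
W0=np.load("top0.npy");z=W0[...,2]; L=((z>.005)&(z<.05)).astype(float)
def V(u0,u1,v0,v1):
    v=np.zeros((420,560),bool); v[v0:v1,u0:u1]=1; return v
v=V(174,243,167,212); v[:187,:217]=0
print("long",fits("top",L,v,LONG,0,.01,[.554,.256,0]))
print("short",fits("top",L,V(178,236,242,284),SHORT,0,.01,[.373,.26,-.53]))
T=np.load("top2.npy")
L2=(T[...,2]>.0075).astype(float)
print("cover",fits("top",L2,V(340,402,224,268),COVER,.0105,.0155,[.405,-.162,.32]))
im=cv2.imread("pics/top2.png"); g=im.max(2); L3=(g<165).astype(float)
v=V(322,406,172,219); 
# exclude latches on the front (bright) automatically bright; exclude hinge side
for y in range(420): 
    lim=(y-172)
v[:,402:]=0
print("case",fits("top",L3,v,rect(.116,.164),0,.019,[.5435,-.147,-.175]))
E
```

```text
long (array([ 0.5707,  0.247 , -0.1136]), np.float64(668.6), np.float64(760.0))
short (array([ 0.3732,  0.2603, -0.5317]), np.float64(75.3), np.float64(627.0))
cover (array([ 0.405 , -0.1613,  0.3175]), np.float64(123.8), np.float64(977.0))
case (array([ 0.5436, -0.1479, -0.1871]), np.float64(47.7), np.float64(2695.0))
```

Run:
```python
from h import *
W0=np.load("top0.npy");z=W0[...,2]; L=((z>.005)&(z<.05)).astype(float)
P=W0[190:206,200:216].reshape(-1,3);P=P[P[:,2]>.03];l=P.mean(0);print(len(P),l)
v=np.zeros((420,560),bool); v[167:212,174:243]=1; v[:187,:217]=0
print("long",fits("top",L,v,LONG,0,.01,[l[0],l[1],0]))
print("long",fits("top",L,v,LONG,0,.01,[l[0],l[1],-.05]))
```

```text
32 [0.52530732 0.24718229 0.03634547]
long (array([ 0.5264,  0.2474, -0.0344]), np.float64(66.5), np.float64(760.0))
long (array([ 0.5266,  0.2474, -0.0371]), np.float64(69.0), np.float64(760.0))
```

Run:
```python
from h import *
plan([(.5265,.2474,.14,-2.05,7,'i'),(.5265,.2474,.085,-2.05,4,'i'),(.5265,.2474,.085,-2.05,2,'h')])
```

```text
13 rows: -0.006,0.002,0.052,0,0,0.003,-0.011,0.004,0.105,0,0,0.006,-0.017,0.005,0.157,0,0,0.01,-0.022,0.007,0.21,0,0,0.013,-0.028,0.009,0.262,0,0,0.016,-0.034,0.011,0.315,0,0,0.019,-0.039,0.013,0.367,0,0,0.023,-0.039,0.013,0.39,0,0,0.023,-0.039,0.013,0.413,0,0,0.023,-0.039,0.013,0.436,0,0,0.023,-0.039,0.013,0.459,0,0,0.023,-0.039,0.013,0.459,0,0,0.023,-0.039,0.013,0.459,0,0,0.023
```

Call:
apply_moves(rows=[-0.006,0.002,0.052,0,0,0.003,-0.011,0.004,0.105,0,0,0.006,-0.017,0.005,0.157,0,0,0.01,-0.022,0.007,0.21,0,0,0.013,-0.028,0.009,0.262,0,0,0.016,-0.034,0.011,0.315,0,0,0.019,-0.039,0.013,0.367,0,0,0.023,-0.039,0.013,0.39,0,0,0.023,-0.039,0.013,0.413,0,0,0.023,-0.039,0.013,0.436,0,0,0.023,-0.039,0.013,0.459,0,0,0.023,-0.039,0.013,0.459,0,0,0.023,-0.039,0.013,0.459,0,0,0.023], grip=0.7)

```text
t: 9.55
tool_pos: [0.5269, 0.2476, 0.0851]
tool_rot: [-3.141, 0.057, -0.0]
contact_force: [-0.4, 0.6, 0.8]
opening: 0.06
grip_force: 0.0
```

Call:
apply_moves(rows=[0,0,0,0,0,0,0,0,0,0,0,0,0,0,0,0,0,0,0,0,0,0,0,0,0,0,0,0,0,0,0,0,0,0,0,0,0,0,0,0,0,0], grip=0, grip_force=80)

```text
t: 10.25
tool_pos: [0.5272, 0.2477, 0.0859]
tool_rot: [-3.141, 0.057, -0.002]
contact_force: [0.1, 0.2, 5.3]
opening: 0.0125
grip_force: 78.8
```

```bash
cat >> h.py <<'E'
CP=np.array([.5436,-.1479]); CY=-10.72
def tray(x,y):
    a=np.radians(CY); return CP+np.array([x*np.cos(a)-y*np.sin(a),x*np.sin(a)+y*np.cos(a)])
E
python3 - <<'E'
from h import *
q=tray(-.038,-.0115); print(q,ctrl.get_obs()["opening"])
plan([(.5265,.2474,.10,-2.05,2,'i'),(.5265,.2474,.35,-2.05,6,'i'),(*q,.35,CY,11,'h')])
E
```

```text
[ 0.50412407 -0.15213094] 0.012532430541219799
19 rows: 0,0,-0.013,0,0,0,0,0,-0.025,0,0,0,0,0,-0.095,0,0,0,0,0,-0.164,0,0,0,0,0,-0.234,0,0,0,0,0,-0.303,0,0,0,0,0,-0.373,0,0,0,0,0,-0.442,0,0,0,-0.013,0.667,-0.442,0,0,0.096,-0.013,0.667,-0.442,0,0,0.096,-0.013,0.667,-0.442,0,0,0.096,-0.013,0.667,-0.442,0,0,0.096,-0.013,0.667,-0.442,0,0,0.096,-0.013,0.667,-0.442,0,0,0.096,-0.013,0.667,-0.442,0,0,0.096,-0.013,0.667,-0.442,0,0,0.096,-0.013,0.667,-0.442,0,0,0.096,-0.013,0.667,-0.442,0,0,0.096,-0.013,0.667,-0.442,0,0,0.096
```

Call:
apply_moves(rows=[0,0,-0.013,0,0,0,0,0,-0.025,0,0,0,0,0,-0.095,0,0,0,0,0,-0.164,0,0,0,0,0,-0.234,0,0,0,0,0,-0.303,0,0,0,0,0,-0.373,0,0,0,0,0,-0.442,0,0,0,-0.013,0.667,-0.442,0,0,0.096,-0.013,0.667,-0.442,0,0,0.096,-0.013,0.667,-0.442,0,0,0.096,-0.013,0.667,-0.442,0,0,0.096,-0.013,0.667,-0.442,0,0,0.096,-0.013,0.667,-0.442,0,0,0.096,-0.013,0.667,-0.442,0,0,0.096,-0.013,0.667,-0.442,0,0,0.096,-0.013,0.667,-0.442,0,0,0.096,-0.013,0.667,-0.442,0,0,0.096,-0.013,0.667,-0.442,0,0,0.096])

```text
t: 12.15
tool_pos: [0.5041, -0.1512, 0.3499]
tool_rot: [-3.127, 0.292, 0.001]
contact_force: [-0.4, -0.3, -0.5]
opening: 0.012
grip_force: 78.7
```

Run:
```python
from h import *
o=ctrl.get_obs(); print(o["opening"],o["tool_pos"],o["q"].round(2))
q=tray(-.038,-.0115)
plan([(*q,.35,CY,1,'i'),(*q,.13,CY,6,'i'),(*q,.095,CY,4,'i'),(*q,.092,CY,1,'i'),(*q,.092,CY,1,'h')])
im,W=cloud("scene"); cv2.imwrite("pics/scene2.png",im[100:420,200:560])
```

```text
0.011997897030261969 [ 0.50410966 -0.15124877  0.34991774] [-0.43 -0.21  1.78  0.    1.57  1.32]
13 rows: 0,0,0,0,0,0,0,0,0.061,0,0,0,0,0,0.122,0,0,0,0,0,0.183,0,0,0,0,0,0.244,0,0,0,0,0,0.306,0,0,0,0,0,0.367,0,0,0,0,0,0.381,0,0,0,0,0,0.396,0,0,0,0,0,0.41,0,0,0,0,0,0.425,0,0,0,0,0,0.43,0,0,0,0,0,0.43,0,0,0
```

Call:
apply_moves(rows=[0,0,0.061,0,0,0,0,0,0.122,0,0,0,0,0,0.183,0,0,0,0,0,0.244,0,0,0,0,0,0.306,0,0,0,0,0,0.367,0,0,0,0,0,0.381,0,0,0,0,0,0.396,0,0,0,0,0,0.41,0,0,0,0,0,0.425,0,0,0,0,0,0.43,0,0,0,0,0,0.43,0,0,0])

```text
t: 13.4
tool_pos: [0.5043, -0.1523, 0.0922]
tool_rot: [3.128, -0.294, 0.0]
contact_force: [-0.6, 0.3, -1.3]
opening: 0.0119
grip_force: 78.7
```

Call:
apply_moves(rows=[0,0,0.001,0,0,0,0,0,0.002,0,0,0,0,0,0.002,0,0,0])

```text
t: 13.7
tool_pos: [0.5044, -0.1523, 0.0913]
tool_rot: [3.128, -0.294, 0.001]
contact_force: [0.2, -0.9, -1.3]
opening: 0.0123
grip_force: 78.7
```

Call:
apply_moves(rows=[0,0,0.001,0,0,0,0,0,0.001,0,0,0])

```text
t: 13.9
tool_pos: [0.5044, -0.1523, 0.0909]
tool_rot: [3.128, -0.294, 0.001]
contact_force: [-1.0, 0.9, 2.2]
opening: 0.012
grip_force: 79.3
```

Call:
apply_moves(rows=[0,0,0,0,0,0,0,0,0,0,0,0,0,0,0,0,0,0,0,0,0,0,0,0], grip=0.4)

```text
t: 14.3
tool_pos: [0.5042, -0.1522, 0.0903]
tool_rot: [-3.128, 0.294, -0.0]
contact_force: [-0.4, -0.0, -0.8]
opening: 0.0343
grip_force: 0.0
```

Run:
```python
from h import *
c=json.load(open("cmd.json")); c["p"][2]-=.003*.6; json.dump(c,open("cmd.json","w"))
q=tray(-.038,-.0115)
plan([(*q,.14,CY,3,'i'),(*q,.36,CY,5,'i'),(.3732,.2603,.36,np.degrees(-.5317),12,'h')])
```

```text
20 rows: 0,0,-0.028,0,0,0,0,0,-0.055,0,0,0,0,0,-0.083,0,0,0,0,0,-0.156,0,0,0,0,0,-0.23,0,0,0,0,0,-0.303,0,0,0,0,0,-0.376,0,0,0,0,0,-0.45,0,0,0,-0.343,-0.635,-0.45,0,0,0.219,-0.343,-0.635,-0.45,0,0,0.219,-0.343,-0.635,-0.45,0,0,0.219,-0.343,-0.635,-0.45,0,0,0.219,-0.343,-0.635,-0.45,0,0,0.219,-0.343,-0.635,-0.45,0,0,0.219,-0.343,-0.635,-0.45,0,0,0.219,-0.343,-0.635,-0.45,0,0,0.219,-0.343,-0.635,-0.45,0,0,0.219,-0.343,-0.635,-0.45,0,0,0.219,-0.343,-0.635,-0.45,0,0,0.219,-0.343,-0.635,-0.45,0,0,0.219
```

Call:
apply_moves(rows=[0,0,-0.028,0,0,0,0,0,-0.055,0,0,0,0,0,-0.083,0,0,0,0,0,-0.156,0,0,0,0,0,-0.23,0,0,0,0,0,-0.303,0,0,0,0,0,-0.376,0,0,0,0,0,-0.45,0,0,0,-0.343,-0.635,-0.45,0,0,0.219,-0.343,-0.635,-0.45,0,0,0.219,-0.343,-0.635,-0.45,0,0,0.219,-0.343,-0.635,-0.45,0,0,0.219,-0.343,-0.635,-0.45,0,0,0.219,-0.343,-0.635,-0.45,0,0,0.219,-0.343,-0.635,-0.45,0,0,0.219,-0.343,-0.635,-0.45,0,0,0.219,-0.343,-0.635,-0.45,0,0,0.219,-0.343,-0.635,-0.45,0,0,0.219,-0.343,-0.635,-0.45,0,0,0.219,-0.343,-0.635,-0.45,0,0,0.219])

```text
t: 16.3
tool_pos: [0.3732, 0.2598, 0.3602]
tool_rot: [3.031, -0.826, 0.0]
contact_force: [-0.5, -0.2, 0.2]
opening: 0.0343
grip_force: 0.0
```

Run:
```python
from h import *
o=ctrl.get_obs(); print(o["tool_pos"],o["q"].round(2))
Y=np.degrees(-.5317)
plan([(.3732,.2603,.14,Y,6,'i'),(.3732,.2603,.086,Y,5,'i'),(.3732,.2603,.086,Y,2,'h')])
im,T=cloud("top"); np.save("top3.npy",T); cv2.imwrite("pics/top3.png",im)
cv2.imwrite("pics/crop3.png",cv2.resize(im[120:280,290:440],None,fx=3.7,fy=3.7,interpolation=cv2.INTER_CUBIC))
```

```text
[0.37323387 0.25979606 0.36020523] [ 0.44 -0.4   1.92 -0.    1.62  2.55]
13 rows: 0,0,0.061,0,0,0,0,0,0.122,0,0,0,0,0,0.184,0,0,0,0,0,0.245,0,0,0,0,0,0.306,0,0,0,0,0,0.367,0,0,0,0,0,0.385,0,0,0,0,0,0.403,0,0,0,0,0,0.421,0,0,0,0,0,0.439,0,0,0,0,0,0.457,0,0,0,0,0,0.457,0,0,0,0,0,0.457,0,0,0
```

View pics/crop3.png

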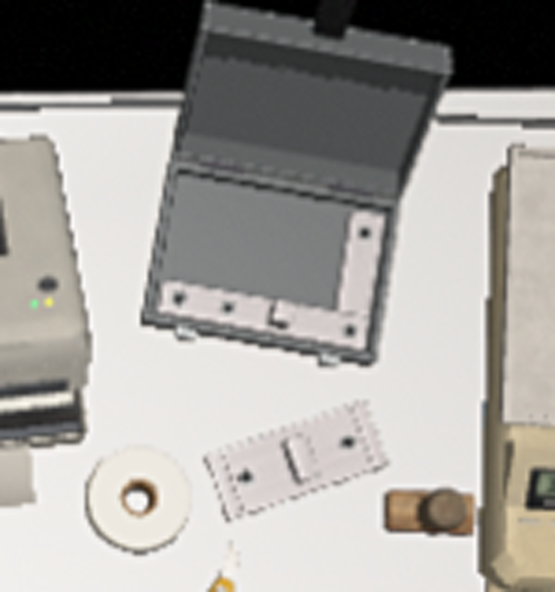

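The long plate lies flat in the tray along its front and right walls, spanning crop (165,295) to (355,335), with the lug at (280,315). Next is the short plate.

Call:
apply_moves(rows=[0,0,0.061,0,0,0,0,0,0.122,0,0,0,0,0,0.184,0,0,0,0,0,0.245,0,0,0,0,0,0.306,0,0,0,0,0,0.367,0,0,0,0,0,0.385,0,0,0,0,0,0.403,0,0,0,0,0,0.421,0,0,0,0,0,0.439,0,0,0,0,0,0.457,0,0,0,0,0,0.457,0,0,0,0,0,0.457,0,0,0], grip=0.5)

```text
t: 17.65
tool_pos: [0.373, 0.2606, 0.0862]
tool_rot: [3.031, -0.825, -0.0]
contact_force: [-0.6, 0.5, 0.9]
opening: 0.0427
grip_force: 0.0
```

Call:
apply_moves(rows=[0,0,0,0,0,0,0,0,0,0,0,0,0,0,0,0,0,0,0,0,0,0,0,0,0,0,0,0,0,0,0,0,0,0,0,0], grip=0, grip_force=80)

```text
t: 18.25
tool_pos: [0.3736, 0.2608, 0.087]
tool_rot: [-3.03, 0.825, -0.002]
contact_force: [0.6, -0.6, 5.6]
opening: 0.0121
grip_force: 79.3
```

Run:
```python
from h import *
W=np.load("top3.npy"); z=W[...,2]
im=cv2.imread("pics/top3.png"); L=(im.min(2)>165).astype(float)
v=np.zeros((420,560),bool)
a,b=sil("top",rect(.1,.148),.015,.015,[*CP,np.radians(CY)]),0; v=a>.5
q=tray(-.038,-.0115)
f=fits("top",L,v,LONG,.005,.015,[*q,np.radians(CY)])
a=np.radians(CY); d=f[0][:2]-CP; print(f,"in tray",d@[np.cos(a),np.sin(a)],d@[-np.sin(a),np.cos(a)],np.degrees(f[0][2]))
print(ctrl.get_obs()["opening"])
Y=np.degrees(-.5317); q=tray(.038,.0315)
plan([(.3732,.2603,.10,Y,2,'i'),(.3732,.2603,.36,Y,6,'i'),(*q,.36,CY,12,'h')])
```

```text
(array([ 0.5021, -0.1528, -0.2021]), np.float64(114.3), np.float64(641.0)) in tray -0.03986429191930937 -0.012533883267849755 -11.579477039593938
0.012058421626973745
20 rows: 0,0,-0.012,0,0,0,0,0,-0.023,0,0,0,0,0,-0.096,0,0,0,0,0,-0.168,0,0,0,0,0,-0.24,0,0,0,0,0,-0.312,0,0,0,0,0,-0.384,0,0,0,0,0,-0.457,0,0,0,0.632,0.372,-0.457,0,0,-0.219,0.632,0.372,-0.457,0,0,-0.219,0.632,0.372,-0.457,0,0,-0.219,0.632,0.372,-0.457,0,0,-0.219,0.632,0.372,-0.457,0,0,-0.219,0.632,0.372,-0.457,0,0,-0.219,0.632,0.372,-0.457,0,0,-0.219,0.632,0.372,-0.457,0,0,-0.219,0.632,0.372,-0.457,0,0,-0.219,0.632,0.372,-0.457,0,0,-0.219,0.632,0.372,-0.457,0,0,-0.219,0.632,0.372,-0.457,0,0,-0.219
```

Call:
apply_moves(rows=[0,0,-0.012,0,0,0,0,0,-0.023,0,0,0,0,0,-0.096,0,0,0,0,0,-0.168,0,0,0,0,0,-0.24,0,0,0,0,0,-0.312,0,0,0,0,0,-0.384,0,0,0,0,0,-0.457,0,0,0,0.632,0.372,-0.457,0,0,-0.219,0.632,0.372,-0.457,0,0,-0.219,0.632,0.372,-0.457,0,0,-0.219,0.632,0.372,-0.457,0,0,-0.219,0.632,0.372,-0.457,0,0,-0.219,0.632,0.372,-0.457,0,0,-0.219,0.632,0.372,-0.457,0,0,-0.219,0.632,0.372,-0.457,0,0,-0.219,0.632,0.372,-0.457,0,0,-0.219,0.632,0.372,-0.457,0,0,-0.219,0.632,0.372,-0.457,0,0,-0.219,0.632,0.372,-0.457,0,0,-0.219])

```text
t: 20.25
tool_pos: [0.5863, -0.1232, 0.36]
tool_rot: [-3.127, 0.293, 0.002]
contact_force: [-0.0, 0.2, -1.1]
opening: 0.0119
grip_force: 78.6
```

Run:
```python
from h import *
o=ctrl.get_obs(); print(o["opening"],o["tool_pos"],o["q"].round(2))
q=tray(.038,.0315); print(q)
plan([(*q,.13,CY,7,'i'),(*q,.097,CY,4,'i'),(*q,.093,CY,2,'i'),(*q,.093,CY,1,'h')])
```

```text
0.011922300800808631 [ 0.58628598 -0.12321101  0.36002175] [-0.33 -0.04  1.61  0.    1.57  1.43]
[ 0.58679612 -0.12401811]
14 rows: 0,0,0.055,0,0,0,0,0,0.11,0,0,0,0,0,0.164,0,0,0,0,0,0.219,0,0,0,0,0,0.274,0,0,0,0,0,0.329,0,0,0,0,0,0.384,0,0,0,0,0,0.397,0,0,0,0,0,0.411,0,0,0,0,0,0.425,0,0,0,0,0,0.439,0,0,0,0,0,0.442,0,0,0,0,0,0.445,0,0,0,0,0,0.445,0,0,0
```

Call:
apply_moves(rows=[0,0,0.055,0,0,0,0,0,0.11,0,0,0,0,0,0.164,0,0,0,0,0,0.219,0,0,0,0,0,0.274,0,0,0,0,0,0.329,0,0,0,0,0,0.384,0,0,0,0,0,0.397,0,0,0,0,0,0.411,0,0,0,0,0,0.425,0,0,0,0,0,0.439,0,0,0,0,0,0.442,0,0,0,0,0,0.445,0,0,0,0,0,0.445,0,0,0])

```text
t: 21.65
tool_pos: [0.587, -0.1242, 0.0936]
tool_rot: [3.128, -0.294, 0.001]
contact_force: [-0.3, -0.0, -1.3]
opening: 0.0121
grip_force: 78.7
```

Call:
apply_moves(rows=[0,0,0.001,0,0,0,0,0,0.002,0,0,0,0,0,0.002,0,0,0])

```text
t: 21.95
tool_pos: [0.5868, -0.1241, 0.0922]
tool_rot: [3.128, -0.294, 0.0]
contact_force: [-0.2, 0.2, -1.0]
opening: 0.0123
grip_force: 78.7
```

Call:
apply_moves(rows=[0,0,0.001,0,0,0,0,0,0.001,0,0,0])

```text
t: 22.15
tool_pos: [0.5869, -0.1242, 0.092]
tool_rot: [3.128, -0.294, 0.0]
contact_force: [-0.4, 0.8, 1.2]
opening: 0.012
grip_force: 79.3
```

Call:
apply_moves(rows=[0,0,0,0,0,0,0,0,0,0,0,0,0,0,0,0,0,0,0,0,0,0,0,0], grip=0.4)

```text
t: 22.55
tool_pos: [0.5869, -0.1241, 0.0916]
tool_rot: [3.128, -0.294, 0.0]
contact_force: [0.1, 0.5, -0.0]
opening: 0.0339
grip_force: 0.0
```

Run:
```python
from h import *
c=json.load(open("cmd.json")); c["p"][2]-=.003*.6; json.dump(c,open("cmd.json","w"))
q=tray(.038,.0315)
# go up and aside to the cover's right (clear view of the tray?)
plan([(*q,.14,CY,3,'i'),(*q,.36,CY,5,'i'),(.40,.10,.36,CY,9,'h')])
```

```text
17 rows: 0,0,-0.027,0,0,0,0,0,-0.054,0,0,0,0,0,-0.081,0,0,0,0,0,-0.154,0,0,0,0,0,-0.228,0,0,0,0,0,-0.301,0,0,0,0,0,-0.374,0,0,0,0,0,-0.448,0,0,0,-0.376,-0.309,-0.448,0,0,0,-0.376,-0.309,-0.448,0,0,0,-0.376,-0.309,-0.448,0,0,0,-0.376,-0.309,-0.448,0,0,0,-0.376,-0.309,-0.448,0,0,0,-0.376,-0.309,-0.448,0,0,0,-0.376,-0.309,-0.448,0,0,0,-0.376,-0.309,-0.448,0,0,0,-0.376,-0.309,-0.448,0,0,0
```

Call:
apply_moves(rows=[0,0,-0.027,0,0,0,0,0,-0.054,0,0,0,0,0,-0.081,0,0,0,0,0,-0.154,0,0,0,0,0,-0.228,0,0,0,0,0,-0.301,0,0,0,0,0,-0.374,0,0,0,0,0,-0.448,0,0,0,-0.376,-0.309,-0.448,0,0,0,-0.376,-0.309,-0.448,0,0,0,-0.376,-0.309,-0.448,0,0,0,-0.376,-0.309,-0.448,0,0,0,-0.376,-0.309,-0.448,0,0,0,-0.376,-0.309,-0.448,0,0,0,-0.376,-0.309,-0.448,0,0,0,-0.376,-0.309,-0.448,0,0,0,-0.376,-0.309,-0.448,0,0,0])

```text
t: 24.25
tool_pos: [0.4, 0.0996, 0.3613]
tool_rot: [3.128, -0.295, 0.003]
contact_force: [0.7, -0.6, 0.3]
opening: 0.0342
grip_force: 0.0
```

Run:
```python
from h import *
im,W=cloud("top"); cv2.imwrite("pics/top4.png",im); np.save("top4.npy",W)
cv2.imwrite("pics/crop4.png",cv2.resize(im[150:275,310:420],None,fx=4.6,fy=4.6,interpolation=cv2.INTER_CUBIC))
L=(im.min(2)>165).astype(float)
cy=np.radians(CY)
v=sil("top",rect(.101,.149),.015,.015,[*CP,cy])>.5
qa=tray(-.0395,-.0125);qb=tray(.038,.0315)
f=lambda p:np.sum((np.maximum(sil("top",LONG,.005,.015,p[:3]),sil("top",SHORT,.005,.015,p[3:]))-L)[v]**2)
x0=np.array([*qa,cy,*qb,cy])
r=minimize(f,x0,method="Nelder-Mead",options=dict(initial_simplex=x0+np.vstack([np.zeros(6),np.diag([.004,.004,.04]*2)]),maxfev=400,xatol=1e-4,fatol=.1))
print(r.fun,f(x0))
for p in (r.x[:3],r.x[3:]):
    d=p[:2]-CP; print("tray",d@[np.cos(cy),np.sin(cy)],d@[-np.sin(cy),np.cos(cy)],np.degrees(p[2]))
# opening hole centre: dark pixels inside
M=((L==0)&v).astype(np.uint8); M=cv2.morphologyEx(M,cv2.MORPH_OPEN,np.ones((5,5)))
n,lab,st,ce=cv2.connectedComponentsWithStats(M); i=1+st[1:,4].argmax(); print(st[i],ce[i])
P=W[lab==i]; P=P[np.isfinite(P[:,0])]; print(P.mean(0),cv2.minAreaRect((P[:,:2]*1e3).astype(np.float32)),"case",CP)
L2=(W[...,2]>.0075).astype(float); v=np.zeros((420,560),bool); v[224:268,340:402]=1
print("cover",fits("top",L2,v,COVER,.0105,.0155,[.405,-.162,.32]))
P=W[225:268,342:398].reshape(-1,3);P=P[P[:,2]>.028];print(P.mean(0),cv2.minAreaRect((P[:,:2]*1e3).astype(np.float32)))
```

```text
264.1423913879277 313.55598615916955
tray -0.04028060379270204 -0.012541144004411682 -11.379908876430612
tray 0.042160332443182756 0.03299185379314046 -10.418799800205306
[343 177  41  27 855] [363.02807018 189.64210526]
[ 0.54550851 -0.14951241  0.00513149] ((542.4679565429688, -147.545654296875), (103.58642578125, 62.899845123291016), 81.55059051513672) case [ 0.5436 -0.1479]
cover (array([ 0.4053, -0.1614,  0.3244]), np.float64(131.5), np.float64(976.0))
[ 0.40514709 -0.16052759  0.03514684] ((404.88775634765625, -160.9545440673828), (29.086210250854492, 14.53199291229248), 19.700021743774414)
```

View pics/crop4.png

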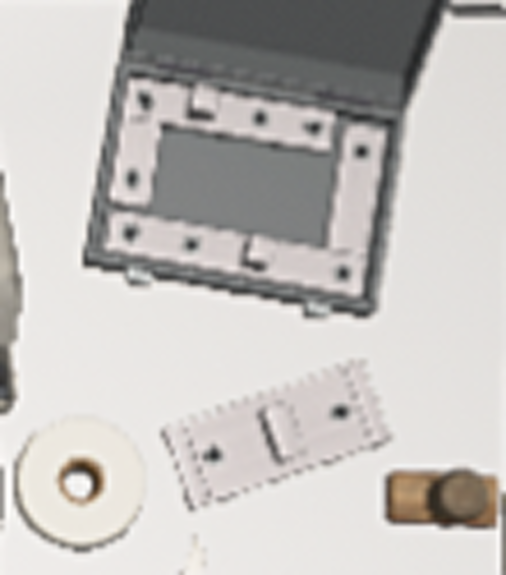

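Both Ls frame a clean opening with its centre at crop (245,185). The cover is at (275,430), still untouched. Next I'll pick it up.

Run:
```python
from h import *
plan([(.4052,-.1612,.20,18.5,9,'h'),(.4052,-.1612,.125,18.5,3,'i'),(.4052,-.1612,.091,18.5,4,'i'),(.4052,-.1612,.091,18.5,1,'h')])
```

```text
17 rows: 0.09,0.426,0.267,0,0,-0.325,0.09,0.426,0.267,0,0,-0.325,0.09,0.426,0.267,0,0,-0.325,0.09,0.426,0.267,0,0,-0.325,0.09,0.426,0.267,0,0,-0.325,0.09,0.426,0.267,0,0,-0.325,0.09,0.426,0.267,0,0,-0.325,0.09,0.426,0.267,0,0,-0.325,0.09,0.426,0.267,0,0,-0.325,0.09,0.426,0.309,0,0,-0.325,0.09,0.426,0.35,0,0,-0.325,0.09,0.426,0.392,0,0,-0.325,0.09,0.426,0.406,0,0,-0.325,0.09,0.426,0.42,0,0,-0.325,0.09,0.426,0.434,0,0,-0.325,0.09,0.426,0.449,0,0,-0.325,0.09,0.426,0.449,0,0,-0.325
```

Call:
apply_moves(rows=[0.09,0.426,0,0,0,-0.325,0.09,0.426,0,0,0,-0.325,0.09,0.426,0,0,0,-0.325,0.09,0.426,0,0,0,-0.325,0.09,0.426,0.267,0,0,-0.325,0.09,0.426,0.267,0,0,-0.325,0.09,0.426,0.267,0,0,-0.325,0.09,0.426,0.267,0,0,-0.325,0.09,0.426,0.267,0,0,-0.325,0.09,0.426,0.267,0,0,-0.325,0.09,0.426,0.309,0,0,-0.325,0.09,0.426,0.35,0,0,-0.325,0.09,0.426,0.392,0,0,-0.325,0.09,0.426,0.406,0,0,-0.325,0.09,0.426,0.42,0,0,-0.325,0.09,0.426,0.434,0,0,-0.325,0.09,0.426,0.449,0,0,-0.325,0.09,0.426,0.449,0,0,-0.325], grip=0.5)

```text
t: 26.1
tool_pos: [0.4048, -0.1608, 0.0902]
tool_rot: [-3.1, -0.505, 0.002]
contact_force: [-0.7, -0.1, 0.1]
opening: 0.0427
grip_force: 0.0
```

Call:
apply_moves(rows=[0,0,0,0,0,0,0,0,0,0,0,0,0,0,0,0,0,0,0,0,0,0,0,0,0,0,0,0,0,0,0,0,0,0,0,0], grip=0, grip_force=80)

```text
t: 26.7
tool_pos: [0.4056, -0.1614, 0.0917]
tool_rot: [3.1, 0.505, 0.002]
contact_force: [-0.9, -0.1, 5.6]
opening: 0.012
grip_force: 80.9
```

Run:
```python
from h import *
o=ctrl.get_obs(); print(o["opening"],o["tool_pos"],o["contact_force"])
q=tray(.0005,.0003)
plan([(.4052,-.1612,.105,18.5,2,'i'),(.4052,-.1612,.22,18.5,4,'i'),(*q,.22,-10.9,7,'h')])
```

```text
0.01199337861523356 [ 0.40564039 -0.16142016  0.09171545] [-0.85860075 -0.0940817   5.60242137]
13 rows: 0,0,-0.012,0,0,0,0,0,-0.024,0,0,0,0,0,-0.072,0,0,0,0,0,-0.119,0,0,0,0,0,-0.167,0,0,0,0,0,-0.215,0,0,0,0.227,0.052,-0.215,0,0,0.327,0.227,0.052,-0.215,0,0,0.327,0.227,0.052,-0.215,0,0,0.327,0.227,0.052,-0.215,0,0,0.327,0.227,0.052,-0.215,0,0,0.327,0.227,0.052,-0.215,0,0,0.327,0.227,0.052,-0.215,0,0,0.327
```

Call:
apply_moves(rows=[0,0,-0.012,0,0,0,0,0,-0.024,0,0,0,0,0,-0.072,0,0,0,0,0,-0.119,0,0,0,0,0,-0.167,0,0,0,0,0,-0.215,0,0,0,0.227,0.052,-0.215,0,0,0.327,0.227,0.052,-0.215,0,0,0.327,0.227,0.052,-0.215,0,0,0.327,0.227,0.052,-0.215,0,0,0.327,0.227,0.052,-0.215,0,0,0.327,0.227,0.052,-0.215,0,0,0.327,0.227,0.052,-0.215,0,0,0.327])

```text
t: 28.0
tool_pos: [0.5434, -0.1474, 0.2198]
tool_rot: [-3.127, 0.298, 0.001]
contact_force: [-1.0, -1.3, -2.1]
opening: 0.0116
grip_force: 79.9
```

Run:
```python
from h import *
o=ctrl.get_obs(); print(o["opening"],o["tool_pos"],o["tool_rot"],o["contact_force"])
q=tray(.0005,.0003); print(q)
plan([(*q,.22,-10.9,1,'h'),(*q,.125,-10.9,4,'i'),(*q,.098,-10.9,6,'i'),(*q,.098,-10.9,2,'h')])
```

```text
0.011567854996644134 [ 0.54337793 -0.14743046  0.21984703] [-3.12737663e+00  2.97978613e-01  5.45868464e-04] [-1.00487998 -1.27093067 -2.08460059]
[ 0.54414708 -0.14769824]
13 rows: 0,0,0,0,0,0,0,0,0.039,0,0,0,0,0,0.079,0,0,0,0,0,0.118,0,0,0,0,0,0.158,0,0,0,0,0,0.166,0,0,0,0,0,0.173,0,0,0,0,0,0.181,0,0,0,0,0,0.188,0,0,0,0,0,0.196,0,0,0,0,0,0.203,0,0,0,0,0,0.203,0,0,0,0,0,0.203,0,0,0
```

Call:
apply_moves(rows=[0,0,0.039,0,0,0,0,0,0.079,0,0,0,0,0,0.118,0,0,0,0,0,0.158,0,0,0,0,0,0.166,0,0,0,0,0,0.173,0,0,0,0,0,0.181,0,0,0,0,0,0.188,0,0,0,0,0,0.196,0,0,0,0,0,0.203,0,0,0,0,0,0.203,0,0,0,0,0,0.203,0,0,0])

```text
t: 29.2
tool_pos: [0.5442, -0.1474, 0.098]
tool_rot: [-3.127, 0.299, 0.0]
contact_force: [-0.7, 0.5, -1.1]
opening: 0.0121
grip_force: 79.9
```

Call:
apply_moves(rows=[0,0,0.001,0,0,0,0,0,0.002,0,0,0,0,0,0.002,0,0,0])

```text
t: 29.5
tool_pos: [0.5442, -0.1474, 0.0969]
tool_rot: [3.127, -0.299, 0.0]
contact_force: [1.2, -0.8, -2.5]
opening: 0.012
grip_force: 79.9
```

Call:
apply_moves(rows=[0,0,0.001,0,0,0,0,0,0.002,0,0,0])

```text
t: 29.7
tool_pos: [0.5443, -0.1475, 0.0967]
tool_rot: [-3.127, 0.299, 0.001]
contact_force: [-4.8, 1.6, 8.4]
opening: 0.0118
grip_force: 81.2
```

On the floor at the expected height. Release and retreat.

Call:
apply_moves(rows=[0,0,0,0,0,0,0,0,0,0,0,0,0,0,0,0,0,0,0,0,0,0,0,0], grip=0.5)

```text
t: 30.1
tool_pos: [0.5442, -0.1475, 0.0957]
tool_rot: [3.127, -0.299, 0.0]
contact_force: [0.6, -0.1, 0.3]
opening: 0.0428
grip_force: 0.0
```

Call:
apply_moves(rows=[0,0,-0.027,0,0,0,0,0,-0.054,0,0,0,0,0,-0.1,0,0,0,0,0,-0.17,0,0,0,0,0,-0.24,0,0,0,0,0,-0.32,0,0,0,0,0,-0.4,0,0,0,0,0,-0.45,0,0,0,-0.2,-0.4,-0.45,0,0,0,-0.2,-0.4,-0.45,0,0,0,-0.2,-0.4,-0.45,0,0,0,-0.2,-0.4,-0.45,0,0,0,-0.2,-0.4,-0.45,0,0,0,-0.2,-0.4,-0.45,0,0,0,-0.2,-0.4,-0.45,0,0,0,-0.2,-0.4,-0.45,0,0,0])

```text
t: 31.7
tool_pos: [0.4717, 0.111, 0.3672]
tool_rot: [3.127, -0.297, 0.004]
contact_force: [-1.1, 0.7, -0.9]
opening: 0.0425
grip_force: 0.0
```

Run:
```python
from h import *
im,W=cloud("top"); cv2.imwrite("pics/crop5.png",cv2.resize(im[130:275,300:420],None,fx=4,fy=4,interpolation=cv2.INTER_CUBIC))
P=W[165:225,325:405].reshape(-1,3)
a=np.radians(CY); d=(P[:,:2]-CP)@np.array([[np.cos(a),-np.sin(a)],[np.sin(a),np.cos(a)]])
def reg(n,x0,x1,y0,y1,z0=0,z1=1):
    s=(d[:,0]>x0)&(d[:,0]<x1)&(d[:,1]>y0)&(d[:,1]<y1)&(P[:,2]>z0)&(P[:,2]<z1)
    A=np.c_[d[s],np.ones(s.sum())]; c=np.linalg.lstsq(A,P[s,2],rcond=None)[0]
    print(n,s.sum(),"z",P[s,2].mean().round(4),"slope",c[:2].round(3),"ctr",d[s].mean(0).round(4))
reg("cover top",-.02,.02,-.045,.045,0,.027)
reg("cover lug",-.025,.025,-.02,.02,.03,.06)
reg("long arm",-.047,-.032,-.07,.062,0,.025)
reg("short arm",.032,.048,-.04,.07,0,.025)
reg("lugs",-.05,-.03,-.03,.01,.03,.06);reg("lug2",.03,.055,.015,.05,.03,.06)
```

```text
cover top 464 z 0.0202 slope [ 0.012 -0.003] ctr [-0.0005 -0.    ]
cover lug 74 z 0.04 slope [0.046 0.028] ctr [-0.0009  0.0021]
long arm 267 z 0.0145 slope [ 0.041 -0.004] ctr [-0.0396 -0.0033]
short arm 219 z 0.0149 slope [0.059 0.001] ctr [0.0396 0.0131]
lugs 37 z 0.039 slope [ 0.126 -0.093] ctr [-0.0391 -0.01  ]
lug2 38 z 0.0393 slope [ 0.34  -0.103] ctr [0.0383 0.033 ]
```

View pics/crop5.png

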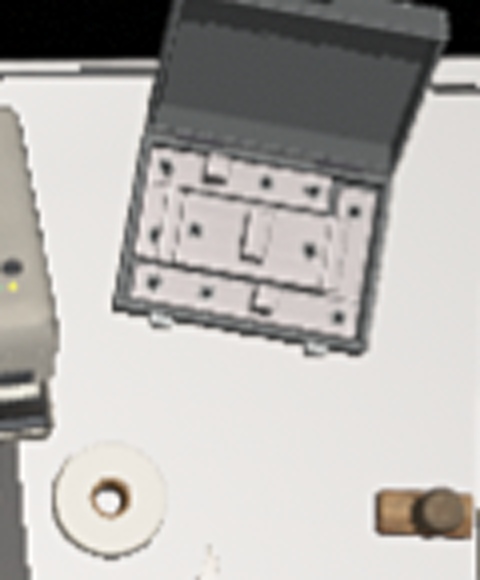

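All three plates are packed: the cover top is at 20.2 mm (20.5 expected) and the arm tops at about 15 mm. All of them are level, the lid is open, and the bystanders haven't moved.

```bash
python3 -c "
from station import ctrl
print(ctrl.finish_job())"
```

```text
the job is handed in; nothing more can be done
None
```

The job is handed in at about 32 s, with the lid back on its stop, both L-plates and the cover plate flat in the tray, and the bystanders untouched; the hand-in call returned no verdict.

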